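# Pack the clamping nest with plates from the slotted slab

### The arm

A 7-joint arm with a two-finger parallel gripper is mounted at the origin on the work surface. World frame = base frame: x ahead of the robot, y to its left, z up, the work surface at z = 0. Lengths are in m, angles in rad, forces in N, time in s.
With the tool pointing down it reaches from about 0.425 to 0.925 m from the base axis. Payload 6.8 kg.
Tool frame: the origin (TCP) lies midway between the tips of the shut fingers; the grasp point (between the pads) lies r.grip_point_offset behind it (r.grip_point_offset is the distance from the TCP to the grasp point, in m); z points along the fingers, y is the direction in which the jaws open and shut (so a half turn about z gives the same grasp; the last joint's range is limited). The gripper opens to 85 mm and grips with 20 to 120 N. Pads are 22 mm wide; open, the fingers measure 114 mm over their backs; the gripper's body (76 mm by 85 mm) begins 54 mm behind the grasp point. The pads swing forward as they close: fully open they stand 13 mm farther back than shut.
Start: joints at [0.998, 0.477, 0.022, 1.555, -0.011, 1.109, -0.083], TCP at [0.303, -0.603, 0.231] pointing down, gripper open.
Joint ranges: [-2.96, 2.96], [-0.34, 2.1], [-1.41, 1.46], [0.24, 2.44], [-1.37, 4.51], [0.17, 1.92], [-2.96, 2.96]. Speed limits (rad/s): [2.39, 2.39, 3.14, 3.14, 3.14, 3.14, 3.14].

### API

Orientations are given as a rotation vector (axis times angle).
In Python, from bench import r gives the robot as it stands. The module is installed in compiled form; this text tells all that it offers.
- The arm moves only by the tool play_rows, never from a script. Its argument "deltas" is a list of rows, each a list of 3 entries, a list of its own where there are three numbers: the finger opening in mm, from 0 to 85.4, then the shift along the tool's x, y, z in mm, then the turn, a rotation vector about the tool's x, y, z in rad. A call has 1 to 8 rows; each row is the pose to reach, as a shift and turn from the pose measured when the call began, along the tool's axes at that moment; what a row does not reach only later rows make up. A row lasts 1/8 s, in which the tool goes at most 62.5 mm and 10.7 degrees, less where a joint would pass 70% of its speed; a pose out of reach is approached as far as the arm can. A call with a gripper value outside its range is refused whole. The fingers move at their own pace and stop on an object; "squeeze" is the grip in N (left out, the last holds). Time passes only in rows, so rows that repeat a pose let the fingers close. It gives the time, the measured TCP pose, the force and the opening at its end, in the units of the state.
- r.get_obs(): the state, without advancing time (a new reading comes with each control period).
- r.grab_frame(name): name is "scene" or "top" or "wrist"; returns (picture, depth): 480x640x3 uint8, red, green, blue; 480x640 float32, m along the optical axis (not along the pixel's ray), 0 where there is no reading.
- r.camera_model(name): a dict with "mtx" (3x3 intrinsics, pixels), "rvec" (rotation vector, rad) and "tvec" (3), from world to camera coordinates, as OpenCV has them; the wrist camera has in their place "T_tool_cam" (4x4, takes a point from camera to tool coordinates, whose origin is the TCP and whose axes are the flange's). Camera axes: x right, y down, z forward; pixel columns grow to the right and rows downward; lengths in m; the calibration is good to about 2 mm. A picture is of the moment at which its call begins: read the wrist's pose just before it. camera_model takes no time and is no camera call.
- r.hand_in(): hands the job in, once; it reports no verdict.
The state is a dict: "clock": time; "joints": joint angles; "qvel": joint speeds; "tau": joint torques, N m; "tcp_pos": TCP position; "orientation": TCP orientation; "contact_force": force on the tool from outside, world axes, zero at the start; "moment": the same for the moment, N m; "grip_width": finger opening in m.
Only numpy, scipy, OpenCV 4.12 (cv2) and the standard library are available. Lean on these libraries where they do the work, as an engineer would, in place of code of your own. Each camera call takes 0.05 s, during which the arm holds its last target. There are 200 camera calls.

### The job

Throw the nest's hold-down arm right back past upright, fetch every packing plate from the slotted steel slab and stack them all flat in the nest, one on another, between the cheeks and up to the end stop, then swing the arm back over so that its foot rests on the stack. The ribs leave no room for fingers beside a plate, so slide each one out over the slab's open front edge, far enough to take it by its two long sides without letting it fall, and lift it clear. Leave the other things on the bench where they are.

Things in the scene. Friction and masses are not known exactly. Their poses are not given: they have to be found in the camera images.
- plate1: bare aluminium packing plate, flat rectangle 110 (its x) by 50 (its y) by 6 mm thick, 0.13 kg; origin at the centre of its underside, z up. It starts flat in a lane of the slab, long side along the lane, its front end 10 to 30 mm behind the slab's front edge. Three or four of the four plates are there; all alike.
- plate2: bare aluminium packing plate, flat rectangle 110 (its x) by 50 (its y) by 6 mm thick, 0.13 kg; origin at the centre of its underside, z up. It starts flat in a lane of the slab, long side along the lane, its front end 10 to 30 mm behind the slab's front edge. Three or four of the four plates are there; all alike.
- plate3: bare aluminium packing plate, flat rectangle 110 (its x) by 50 (its y) by 6 mm thick, 0.13 kg; origin at the centre of its underside, z up. It starts flat in a lane of the slab, long side along the lane, its front end 10 to 30 mm behind the slab's front edge. Three or four of the four plates are there; all alike.
- plate4: bare aluminium packing plate, flat rectangle 110 (its x) by 50 (its y) by 6 mm thick, 0.13 kg; origin at the centre of its underside, z up. It starts flat in a lane of the slab, long side along the lane, its front end 10 to 30 mm behind the slab's front edge. Three or four of the four plates are there; all alike.
- slab: fixed steel slab 165 (x) by 290 (y) by 45 mm high with four lanes along its x on top; origin at the centre of its underside; front edge (towards the robot) at its x = -82.5 mm, where the lanes are open and nothing stands in front. Lane centres at its y = -105, -35, 35 and 105 mm, lane floor at z = 45 mm, each lane 56 mm wide between ribs 10 mm high; lanes are also open at the back.
- fixture: fixed grey clamping nest; origin on the bench under the nest's middle, x away from the robot, towards end stop and hinge. Pad 38 mm wide (narrower than a plate: fingers pass either side) from x = -45 mm to the back, top at z = 40 mm. A base flange 10 mm thick spreads to y = +-75 mm for x = -10 to 50 mm. Hinge tower 36 mm wide at x = 68 to 92 mm, 85 mm high.
- end_stop (a point): on the pad's top at the face of the end stop, 58 mm beyond the nest's middle; the stop's top is 22 mm above the pad. Two upright cheeks stand beside the far half of a stack, at the fixture's x = 5 to 50 mm: inner faces 60 mm apart (y = -30 and +30 mm), 8 mm thick, tops 30 mm above the pad. The near half (x below 5 mm) is open at the sides and the near end.
- nest (a point): centre of the nest on top of the pad (40 mm above the fixture's origin), axes as the fixture's. A plate that is home has its middle here within about 10 mm (touching the end stop it is at x = 3 mm), its long side along x; plates stack 6 mm a layer.
- clamp (a joint): angle of the hold-down arm, rad: 0 = shut on the empty pad (start), about 0.21 resting on three plates, 0.29 on four, 1.57 upright, 2.0 = fully back on its stop. It moves freely but heavily (0.35 kg arm, some damping): it falls shut before upright and falls back past it (about 3 N at the bar lifts it).
- clamp_hinge (a point): hinge of the hold-down arm: 80 mm beyond the nest's middle and 70 mm above the fixture's origin; the hinge axis is the fixture's y. The arm is a bar 16 mm wide and 12 mm thick that points to the fixture's -x when shut and swings up and away from the robot. Its rubber foot hangs under it 75 mm from the hinge.
- clamp_bar (a point): middle of the arm's black round cross bar, 115 mm from the hinge: 14 mm in diameter, 110 mm long along the fixture's y, sticking out 47 mm on each side of the arm; either side can be pinched from above (closing across the bar), and the bar turns in the grip as the arm swings.
- bush: bystander: the standing steel bush; leave it alone
- hexkey: bystander: the T-handled hex key; leave it alone
- oilcan: bystander: the oil bottle; leave it alone
- wrench: bystander: the wrench; leave it alone
- mallet: bystander: the hammer; leave it alone
- offcut: bystander: the steel offcut; leave it alone
There are look-alikes about, which are no part of the job. What is shaped like the fixture but pink or yellow is not meant.

How it is judged:
On the way, in this order (a step that is already met when the one before it is completed fails the run):
1. the hold-down arm is thrown back past upright (value of joint clamp above 1.75 rad), for 0.2 s.
2. with the arm still back, every plate lies in the nest (value of joint clamp above 1.6 rad and x of plate1 in the frame of nest between -0.016 and 0.012 m and y of plate1 in the frame of nest between -0.011 and 0.011 m and z of plate1 in the frame of nest between -0.004 and 0.022 m and angle between each of plate1, plate2, plate3, plate4's own z axis and vertical below 0.1 rad and angle between the x axis of each of plate1, plate2, plate3, plate4 and the x axis of nest, either way round below 0.15 rad and x of plate2 in the frame of nest between -0.016 and 0.012 m and y of plate2 in the frame of nest between -0.011 and 0.011 m and z of plate2 in the frame of nest between -0.004 and 0.022 m and x of plate3 in the frame of nest between -0.016 and 0.012 m and y of plate3 in the frame of nest between -0.011 and 0.011 m and z of plate3 in the frame of nest between -0.004 and 0.022 m and x of plate4 in the frame of nest between -0.016 and 0.012 m and y of plate4 in the frame of nest between -0.011 and 0.011 m and z of plate4 in the frame of nest between -0.004 and 0.022 m and linear speed of each of plate1, plate2, plate3, plate4 below 0.01 m/s), for 0.2 s.
At the end, for the whole second after the job is handed in: every plate that is there lies flat in the nest, stacked (middle within 16 mm of the nest's middle towards the robot, 12 mm away from it, 11 mm sideways, square within 0.15 rad, level within 0.1 rad), at rest, with the arm swung over and resting on the stack (joint 0.12 to 0.38 rad) (x of plate1 in the frame of nest between -0.016 and 0.012 m and y of plate1 in the frame of nest between -0.011 and 0.011 m and z of plate1 in the frame of nest between -0.004 and 0.022 m and angle between each of plate1, plate2, plate3, plate4's own z axis and vertical below 0.1 rad and angle between the x axis of each of plate1, plate2, plate3, plate4 and the x axis of nest, either way round below 0.15 rad and x of plate2 in the frame of nest between -0.016 and 0.012 m and y of plate2 in the frame of nest between -0.011 and 0.011 m and z of plate2 in the frame of nest between -0.004 and 0.022 m and x of plate3 in the frame of nest between -0.016 and 0.012 m and y of plate3 in the frame of nest between -0.011 and 0.011 m and z of plate3 in the frame of nest between -0.004 and 0.022 m and x of plate4 in the frame of nest between -0.016 and 0.012 m and y of plate4 in the frame of nest between -0.011 and 0.011 m and z of plate4 in the frame of nest between -0.004 and 0.022 m and linear speed of each of plate1, plate2, plate3, plate4 below 0.01 m/s and value of joint clamp between 0.12 and 0.38 rad and velocity of joint clamp between -0.05 and 0.05 rad/s); the robot touches nothing.
It fails at once if a bystander (bush, hex key, oil bottle, wrench, hammer or offcut) is shifted more than 4 cm (distance of any of bush, hexkey, oilcan, wrench, mallet, offcut from where it was at the start of the episode above 0.04 m).
Of plate1, plate2, plate3, plate4 only 3 to 4 are there at a start; the rules pass over those that are not, and their reading is None.
At some moment in a run one of plate1, plate2, plate3, plate4 may be knocked a few centimetres aside while the robot is not near it.
Once in a run the grip may slacken for a moment while it holds something.
It also fails if it takes over 210 s, if anything falls off the work surface, if the arm or the gripper's body presses on something with over 40 N, if the wrist force passes 120 N, or if a joint passes its speed limit or range.

## Working session

There is one attempt and no reset: what is moved stays moved. The work goes in short steps, Python scripts to look and compute and a tool call to move; the robot and the scene stay as the last step left them, time stands still between calls to the robot, and variables do not carry over. Pictures are saved under pics/ and viewed, about 12 in all and at most 16, crops included, and the job is handed in when it is done.

Besides the shell and the picture viewer there is one more tool, called after ">>>" by a JSON object that holds its "fn" and its "kwargs", one argument or row to a line. play_rows: Moves the arm, as the interface text tells. Its arguments: {"type":"object","properties":{"deltas":{"type":"array"},"squeeze":{"type":"number"}},"required":["deltas"]}

```bash
mkdir -p pics; ls
python3 - <<'E'
from bench import r
import cv2
o=r.get_obs();print(o, r.grip_point_offset)
for n in("scene","top"):
    p,d=r.grab_frame(n);cv2.imwrite(f"pics/{n}0.png",p[:,:,::-1]);m=r.camera_model(n);print(n,m)
print(r.camera_model("wrist"))
E
```

```text
pics
{'clock': 0.0, 'joints': array([ 0.99791401,  0.4778041 ,  0.02232524,  1.55646303, -0.01149332,
        1.109326  , -0.0830771 ]), 'qvel': array([ 1.73341272e-04, -5.57672740e-04,  8.03274032e-05, -8.84494875e-04,
        1.71085047e-04,  7.08937646e-04,  8.86269959e-04]), 'tau': array([ 3.51107255e-04, -5.96451187e+01,  1.60841502e+00, -2.81198752e+01,
        1.24693671e-02,  9.20890277e-03,  2.68908241e-05]), 'tcp_pos': array([ 0.30227318, -0.60285599,  0.23031788]), 'orientation': array([-3.05538292e+00, -7.23205590e-01,  8.87754462e-04]), 'contact_force': array([ 0.65864615,  0.32318232, -0.83858574]), 'moment': array([ 0.05386511, -0.02012581, -0.00757468]), 'grip_width': 0.08554147821307087} 0.0187
scene {'mtx': array([[439.96061325,   0.        , 319.98803622],
       [  0.        , 439.96061325, 239.43461839],
       [  0.        ,   0.        ,   1.        ]]), 'rvec': array([ 2.00933973,  1.07673775, -0.53475622]), 'tvec': array([-0.2126963 , -0.21728377,  1.45008461])}
top {'mtx': array([[600.42686488,   0.        , 316.06288753],
       [  0.        , 600.42686488, 246.41744083],
       [  0.        ,   0.        ,   1.        ]]), 'rvec': array([ 2.14162992, -2.11783148,  0.17575555]), 'tvec': array([-0.05090518,  0.50396207,  1.44523983])}
{'mtx': array([[401.48124892,   0.        , 324.113255  ],
       [  0.        , 401.48124892, 248.51567903],
       [  0.        ,   0.        ,   1.        ]]), 'T_tool_cam': array([[-6.20915177e-05, -9.46423932e-01, -3.22926830e-01,
         8.23196293e-02],
       [ 9.99999922e-01, -1.84533227e-04,  3.48546911e-04,
        -1.59139791e-03],
       [-3.89463868e-04, -3.22926784e-01,  9.46423870e-01,
        -1.43126007e-01],
       [ 0.00000000e+00,  0.00000000e+00,  0.00000000e+00,
         1.00000000e+00]])}
```

View pics/top0.png

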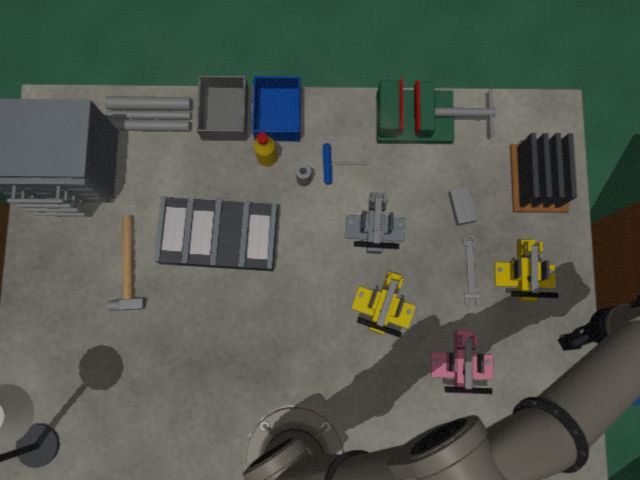

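View pics/scene0.png

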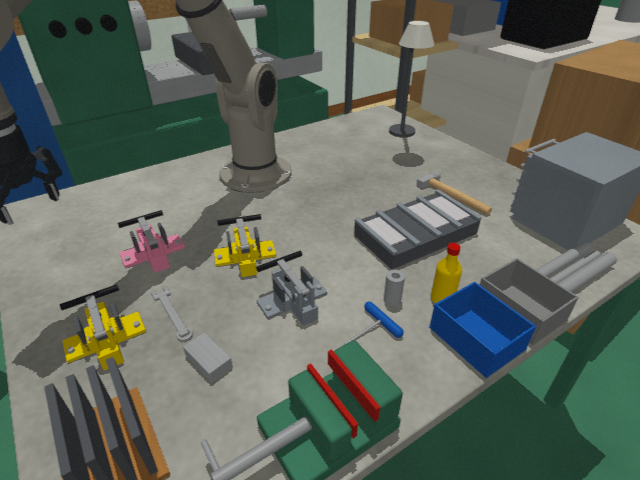

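```bash
cat > h.py <<'E'
from bench import r
import cv2,numpy as np
from scipy.spatial.transform import Rotation as R
def cam(name):
    m=r.camera_model(name);K=m["mtx"]
    if name=="wrist":
        o=r.get_obs();T=np.eye(4);T[:3,:3]=R.from_rotvec(o["orientation"]).as_matrix();T[:3,3]=o["tcp_pos"]
        T=T@m["T_tool_cam"]
        return K,T
    T=np.eye(4);T[:3,:3]=cv2.Rodrigues(m["rvec"])[0];T[:3,3]=m["tvec"]
    return K,np.linalg.inv(T)
def plane(c,uv,z):
    K,T=c;uv=np.atleast_2d(np.array(uv,float))
    d=np.c_[uv,np.ones(len(uv))]@np.linalg.inv(K).T@T[:3,:3].T
    return T[:3,3]+d*((z-T[2,3])/d[:,2])[:,None]
def cloud(c,d):
    K,T=c;v,u=np.mgrid[0:480,0:640]
    P=np.stack([(u-K[0,2])/K[0,0]*d,(v-K[1,2])/K[1,1]*d,d],-1)
    return P@T[:3,:3].T+T[:3,3]
def proj(c,P):
    K,T=c;Ti=np.linalg.inv(T);p=np.atleast_2d(P)@Ti[:3,:3].T+Ti[:3,3];q=p@K.T;return q[:,:2]/q[:,2:]
def wr(tag):
    c=cam("wrist");p,d=r.grab_frame("wrist");cv2.imwrite(f"pics/{tag}.png",p[:,:,::-1]);return c,p,d
def to_tool(vec):
    return R.from_rotvec(r.get_obs()["orientation"]).as_matrix().T@np.array(vec)
E
python3 - <<'E'
from h import *
c=cam("top");p,d=r.grab_frame("top")
cv2.imwrite("pics/c1.png",cv2.resize(p[180:280,145:415,::-1],None,fx=2.9,fy=2.9,interpolation=cv2.INTER_CUBIC))
P=cloud(c,d)
g=p.astype(int)
# slab region top: z in .05..0.06
sub=np.zeros(d.shape,bool);sub[185:285,145:290]=1
m=sub&(P[...,2]>.035)&(d>0)
rect=cv2.minAreaRect(P[m][:,:2].astype(np.float32)*1000);print("slab",rect,np.percentile(P[m][:,2],[5,25,50,75,95]))
b=sub&(g.min(2)>150)&m
n,l,s,ce=cv2.connectedComponentsWithStats(b.astype(np.uint8))
for i in range(1,n):
    if s[i,4]>200:
        q=np.argwhere(l==i)[:,::-1];print(ce[i],s[i],cv2.minAreaRect((plane(c,q,.051)[:,:2]*1000).astype(np.float32)))
sub=np.zeros(d.shape,bool);sub[185:260,340:412]=1
for lo,hi in((.005,.02),(.03,.06),(.06,.1)):
    m=sub&(P[...,2]>lo)&(P[...,2]<hi);print(lo,cv2.minAreaRect(P[m][:,:2].astype(np.float32)*1000))
blk=sub&(g.max(2)<45)&(P[...,2]>.05);print("bar",cv2.minAreaRect(P[blk][:,:2].astype(np.float32)*1000),np.median(P[blk][:,2]))
E
```

```text
slab ((537.3705444335938, 203.15907287597656), (291.90472412109375, 167.0865478515625), 86.94218444824219) [0.04112006 0.04558208 0.04949966 0.05333091 0.05779353]
[201.56703297 238.38461538] [191 213  21  41 455] ((534.403564453125, 239.71273803710938), (45.31716537475586, 102.72114562988281), 87.2635726928711)
[258.44087838 240.17060811] [248 215  20  44 592] ((526.7059936523438, 98.12451171875), (45.45658493041992, 107.6061019897461), 87.69966125488281)
[174.02114804 236.58308157] [163 216  21  35 331] ((534.6358642578125, 307.6207580566406), (43.59324645996094, 86.7402572631836), 85.08617401123047)
0.005 ((576.8366088867188, -197.51211547851562), (194.07984924316406, 183.27487182617188), 0.6116759181022644)
0.03 ((569.4324951171875, -191.5388641357422), (151.1449432373047, 75.1343002319336), 7.321803092956543)
0.06 ((565.2997436523438, -194.15220642089844), (109.84601593017578, 134.54344177246094), 87.78428649902344)
bar ((416.42510986328125, -153.3431396484375), (98.70176696777344, 379.1509094238281), 66.93246459960938) 0.07506840809960291
```

View pics/c1.png

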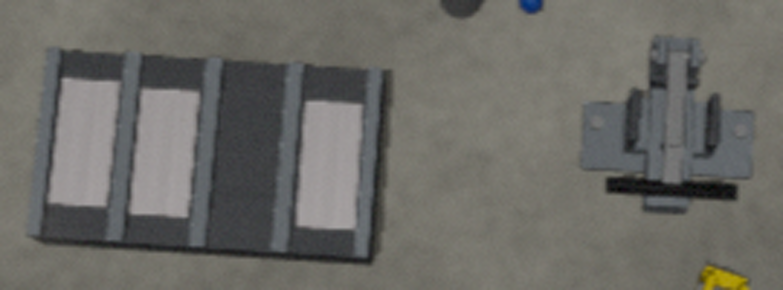

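>>> {"fn": "play_rows", "kwargs": {
  "deltas": [
    [60,[48,-33,-5],[0,0,-0.13]],
    [60,[97,-66,-10],[0,0,-0.26]],
    [60,[145,-99,-15],[0,0,-0.4]],
    [60,[193,-131,-20],[0,0,-0.53]],
    [60,[242,-164,-20],[0,0,-0.66]],
    [60,[290,-197,-20],[0,0,-0.8]],
    [60,[340,-230,-20],[0,0,-0.93]],
    [60,[387,-263,-20],[0,0,-1.05]]
  ]
}}

```text
clock: 1.15
tcp_pos: [0.5311, -0.1926, 0.2509]
orientation: [-2.277, -2.162, -0.0]
contact_force: [1.1, -0.4, 0.0]
grip_width: 0.06
```

Run:
```python
from h import *
c,p,d=wr("w1");o=r.get_obs();print(o["tcp_pos"],R.from_rotvec(o["orientation"]).as_matrix().round(3),o["joints"].round(2))
P=cloud(c,d);g=p.astype(int)
m=(g.max(2)<50)&(P[...,2]>.05)&(P[...,2]<.1)
n,l,s,ce=cv2.connectedComponentsWithStats(m.astype(np.uint8))
for i in range(1,n):
    if s[i,4]>150: print(ce[i],s[i],cv2.minAreaRect((P[l==i][:,:2]*1000).astype(np.float32)),np.median(P[l==i],0))
```

```text
[ 0.53496197 -0.18317845  0.25122863] [[ 0.037  0.999  0.002]
 [ 0.999 -0.037  0.006]
 [ 0.006  0.002 -1.   ]] [ 0.53  0.3  -0.37  1.78  0.12  1.08  0.08]
[296.23983316 216.95307612] [ 287  152   19  131 1918] ((506.54449462890625, -191.3018798828125), (109.45674896240234, 13.600937843322754), 87.03887939453125) [ 0.50685666 -0.18730241  0.07651217]
[ 62.32400184 232.05690684] [  50  172   28  125 2179] ((309.52252197265625, -196.33395385742188), (109.923095703125, 14.533041954040527), 71.0693588256836) [ 0.31219833 -0.18762416  0.07617917]
[151.75227273 212.35      ] [120 202  59  26 440] ((381.26416015625, -181.39794921875), (6.02400541305542, 43.889678955078125), 64.02325439453125) [ 0.38331022 -0.18186356  0.06005382]
[368.47445255 249.67883212] [344 245  52  13 411] ((566.7910766601562, -226.11273193359375), (5.358946323394775, 43.60319900512695), 88.8890151977539) [ 0.56657314 -0.22470329  0.06193792]
[139.40855457 283.48525074] [109 272  58  27 678] ((358.32415771484375, -246.7779083251953), (6.664007186889648, 44.513187408447266), 67.69171905517578) [ 0.36018127 -0.24610894  0.06214175]
[ 38.98175788 399.78441128] [ 10 393  56  17 603] ((230.0026092529297, -370.19482421875), (7.527375221252441, 44.13838577270508), 88.57011413574219) [ 0.23264662 -0.36802973  0.05989067]
[ 28.77848101 422.22151899] [ 19 416  19  12 158] ((208.255859375, -400.258544921875), (8.890467643737793, 15.875126838684082), 63.31118392944336) [ 0.20956394 -0.39936186  0.05495762]
```

View pics/w1.png

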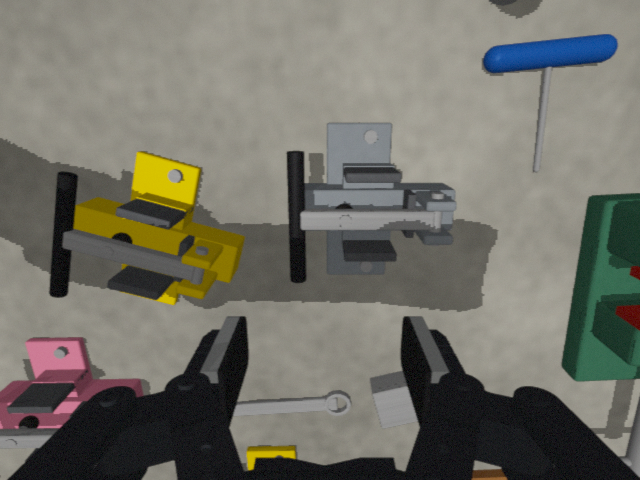

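```bash
cat >> h.py <<'E'
def bar():
    c,p,d=wr("tmp");P=cloud(c,d);g=p.astype(int)
    m=(g.max(2)<50)&(P[...,2]>.05)&(P[...,2]<.1)
    n,l,s,ce=cv2.connectedComponentsWithStats(m.astype(np.uint8))
    for i in range(1,n):
        if s[i,4]>800:
            a=cv2.minAreaRect((P[l==i][:,:2]*1000).astype(np.float32))
            if 95<max(a[1])<120: print(ce[i],a,np.percentile(P[l==i][:,2],[50,95]))
def where():
    o=r.get_obs();M=R.from_rotvec(o["orientation"]).as_matrix();print(o["clock"],(o["tcp_pos"]*1000).round(1),"yaw x",np.degrees(np.arctan2(M[1,0],M[0,0])).round(2),"F",o["contact_force"].round(1),"w",o["grip_width"].round(4));return o,M
def go(x,y,z=None,yaw=None):
    "tool-frame shift (mm) and z turn to reach world TCP mm / yaw deg"
    o,M=where();t=o["tcp_pos"]*1000
    v=np.array([x,y,t[2] if z is None else z])-t
    s=M.T@v
    a=0 if yaw is None else R.from_matrix(M.T@(R.from_euler("z",yaw,degrees=True).as_matrix()@np.diag([1,-1,-1.]))).as_rotvec()
    print("shift",s.round(1),"turn",np.round(a,3))
E
python3 - <<'E'
from h import *
where();bar();where();go(508,-161,120,87.04)
E
```

```text
Traceback (most recent call last):
  File "h.py", line 35, in where
    o=r.get_obs();M=R.from_rotvec(o["orientation"]).as_matrix();print(o["clock"],(o["tcp_pos"]*1000).round(1),"yaw x",np.degrees(np.arctan2(M[1,0],M[0,0])).round(2),"F",o["contact_force"].round(1),"w",o["grip_width"].round(4));return o,M
                                                                                                                                                                                                         ^^^^^^^^^^^^^^^^^^^^^
AttributeError: 'float' object has no attribute 'round'
```

```bash
sed -i 's/o\["grip_width"\].round(4)/round(o["grip_width"],4)/' h.py
python3 - <<'E'
from h import *
where();bar();where();go(508,-161,100,87.04)
E
```

```text
1.2 [ 535.  -183.2  251.2] yaw x 87.9 F [2.5 6.8 1.2] w 0.0604
[291.65668449 228.60374332] ((506.7377624511719, -191.26611328125), (109.84623718261719, 13.415642738342285), 86.87694549560547) [0.0764659  0.07806397]
[ 58.83771107 240.34803002] ((309.38623046875, -196.1912078857422), (110.26954650878906, 14.925676345825195), 70.96417236328125) [0.07618535 0.07799767]
1.25 [ 533.5 -186.3  251.1] yaw x 87.56 F [-0.1  0.1  0.1] w 0.06
1.25 [ 533.5 -186.3  251.1] yaw x 87.56 F [-0.1  0.1  0.1] w 0.06
shift [ 23.5 -26.7 151.2] turn [ 0.001 -0.005  0.009]
```

>>> {"fn": "play_rows", "kwargs": {
  "deltas": [
    [28,[12,-13,40],[0,0,0]],
    [28,[24,-27,90],[0,0,0.01]],
    [28,[24,-27,130],[0,0,0.01]],
    [28,[24,-27,145],[0,0,0.01]],
    [28,[24,-27,165],[0,0,0.01]],
    [28,[24,-27,185],[0,0,0.01]],
    [28,[24,-27,199],[0,0,0.01]],
    [28,[24,-27,199],[0,0,0.01]]
  ]
}}

```text
clock: 2.25
tcp_pos: [0.5076, -0.1605, 0.0518]
orientation: [-2.277, -2.159, -0.006]
contact_force: [0.8, 0.5, -0.6]
grip_width: 0.0282
```

>>> {"fn": "play_rows", "kwargs": {
  "deltas": [
    [0,[0,0,0],[0,0,0]],
    [0,[0,0,0],[0,0,0]],
    [0,[0,0,0],[0,0,0]],
    [0,[0,0,0],[0,0,0]]
  ],
  "squeeze": 40
}}

```text
clock: 2.75
tcp_pos: [0.5096, -0.1607, 0.0528]
orientation: [-2.279, -2.162, -0.01]
contact_force: [5.7, 0.3, -2.5]
grip_width: 0.0127
```

Run:
```python
from h import *
where()
for th in (0.3,.6,.9,1.2,1.5,1.8): print(th,(115*(1-np.cos(th))).round(),(115*np.sin(th)).round())
```

```text
2.75 [ 509.6 -160.7   52.8] yaw x 86.97 F [ 5.7  0.3 -2.5] w 0.0127
0.3 5.0 34.0
0.6 20.0 65.0
0.9 44.0 90.0
1.2 73.0 107.0
1.5 107.0 115.0
1.8 141.0 112.0
```

>>> {"fn": "play_rows", "kwargs": {
  "deltas": [
    [0,[0,3,-25],[0,0,0]],
    [0,[0,11,-49],[0,0,0]],
    [0,[0,24,-70.5],[0,0,0]],
    [0,[0,42,-88.5],[0,0,0]],
    [0,[0,63,-102.5],[0,0,0]],
    [0,[0,86.5,-111.5],[0,0,0]],
    [0,[0,111.5,-115],[0,0,0]],
    [0,[0,136.5,-113],[0,0,0]]
  ]
}}

```text
clock: 3.75
tcp_pos: [0.6449, -0.1679, 0.1675]
orientation: [-2.278, -2.161, -0.008]
contact_force: [-2.0, 1.7, -1.1]
grip_width: 0.0126
```

Run:
```python
from h import *
where()
```

```text
3.75 [ 644.9 -167.9  167.5] yaw x 86.98 F [-2.   1.7 -1.1] w 0.0126
```

>>> {"fn": "play_rows", "kwargs": {
  "deltas": [
    [0,[0,10,2.5],[0,0,0]],
    [0,[0,19,6],[0,0,0]],
    [0,[0,19,6],[0,0,0]],
    [32,[0,19,6],[0,0,0]],
    [32,[0,19,6],[0,0,0]],
    [32,[0,19,6],[0,0,0]],
    [32,[0,19,-30],[0,0,0]],
    [32,[0,19,-70],[0,0,0]]
  ]
}}

```text
clock: 4.75
tcp_pos: [0.6629, -0.1693, 0.2376]
orientation: [-2.277, -2.16, -0.006]
contact_force: [-0.9, 0.0, -0.0]
grip_width: 0.0321
```

Run:
```python
from h import *
where()
# slab geometry refined from top view; hook targets
c=cam("top");p,d=r.grab_frame("top");P=cloud(c,d)
cv2.imwrite("pics/t2.png",cv2.resize(p[140:290,145:445,::-1],None,fx=2.6,fy=2.6))
a=np.radians(-3.0);u=np.array([np.cos(a),np.sin(a)]);v=np.array([-u[1],u[0]]);C=np.array([537.4,203.2])
g=p.astype(int);sub=np.zeros(d.shape,bool);sub[185:285,145:290]=1
b=sub&(g.min(2)>140)
b=cv2.morphologyEx(b.astype(np.uint8),cv2.MORPH_OPEN,np.ones((5,5)))
n,l,s,ce=cv2.connectedComponentsWithStats(b)
for i in range(1,n):
    if s[i,4]>150:
        q=plane(c,np.argwhere(l==i)[:,::-1],.051)[:,:2]*1000-C
        print("lane x",np.percentile(q@u,[1,50,99]).round(),"y",np.percentile(q@v,[1,50,99]).round())
go(520,240,250,177)
```

```text
4.75 [ 662.9 -169.3  237.6] yaw x 86.98 F [-0.9  0.  -0. ] w 0.0321
lane x [-52.   0.  54.] y [ 83. 105. 128.]
lane x [-56.  -4.  50.] y [14. 37. 59.]
lane x [-58.  -6.  48.] y [-128. -106.  -83.]
4.8 [ 666.  -169.5  244.7] yaw x 86.97 F [ 3.2 -0.8  4.1] w 0.0321
shift [ 401.2 -167.4   -5.3] turn [ 0.011  0.004 -1.571]
```

View pics/t2.png

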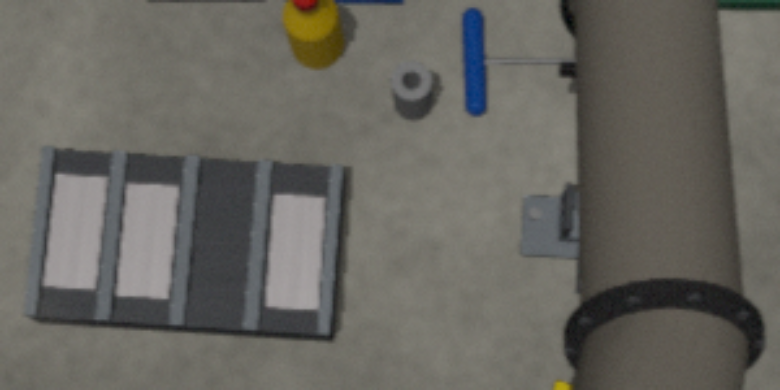

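Run:
```python
from h import *
go(597,94.5,200,177)
```

```text
4.8 [ 666.  -169.5  244.7] yaw x 86.97 F [ 3.2 -0.8  4.1] w 0.0321
shift [259.8 -83.3  45. ] turn [ 0.011  0.004 -1.571]
```

>>> {"fn": "play_rows", "kwargs": {
  "deltas": [
    [0,[20,-8,-5],[0,0,-0.17]],
    [0,[55,-20,0],[0,0,-0.35]],
    [0,[95,-32,10],[0,0,-0.53]],
    [0,[135,-45,20],[0,0,-0.7]],
    [0,[175,-58,30],[0,0,-0.88]],
    [0,[210,-70,38],[0,0,-1.05]],
    [0,[240,-80,45],[0,0,-1.23]],
    [0,[260,-83,45],[0,0,-1.4]]
  ]
}}

```text
clock: 5.8
tcp_pos: [0.596, 0.0963, 0.1994]
orientation: [0.338, 3.115, 0.007]
contact_force: [0.6, 0.1, -0.2]
grip_width: -0.0003
```

Run:
```python
from h import *
go(597,94.5,47.5,177)
```

```text
5.8 [596.   96.3 199.4] yaw x 167.62 F [ 0.6  0.1 -0.2] w -0.0003
shift [-1.000e-01 -2.300e+00  1.519e+02] turn [ 0.005  0.008 -0.164]
```

>>> {"fn": "play_rows", "kwargs": {
  "deltas": [
    [0,[0,-2,20],[0.005,0.008,-0.164]],
    [0,[0,-2,60],[0.005,0.008,-0.164]],
    [0,[0,-2,100],[0.005,0.008,-0.164]],
    [0,[0,-2,130],[0.005,0.008,-0.164]],
    [0,[0,-2,142],[0.005,0.008,-0.164]],
    [0,[0,-2,149],[0.005,0.008,-0.164]],
    [0,[0,-2,152],[0.005,0.008,-0.164]],
    [0,[0,-2,152],[0.005,0.008,-0.164]]
  ]
}}

```text
clock: 6.8
tcp_pos: [0.5975, 0.095, 0.0482]
orientation: [0.082, 3.139, -0.001]
contact_force: [-0.0, -0.9, 0.2]
grip_width: -0.0
```

Run:
```python
from h import *
where();c,p,d=wr("w2")
```

```text
6.8 [597.5  95.   48.2] yaw x 177.01 F [-0.  -0.9  0.2] w -0.0
```

View pics/w2.png

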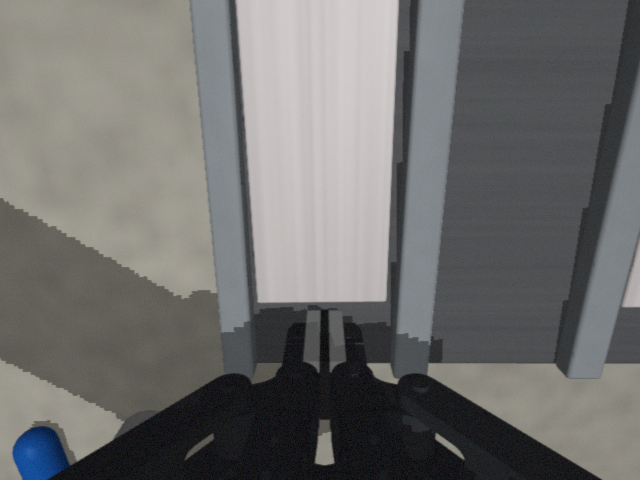

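>>> {"fn": "play_rows", "kwargs": {
  "deltas": [
    [0,[8,0,0],[0,0,0]],
    [0,[18,0,0],[0,0,0]],
    [0,[29,0,0],[0,0,0]],
    [0,[40,0,0],[0,0,0]],
    [0,[51,0,0],[0,0,0]],
    [0,[61,0,0],[0,0,0]],
    [0,[67,0,0],[0,0,0]],
    [0,[70,0,0],[0,0,0]]
  ]
}}

```text
clock: 7.85
tcp_pos: [0.5278, 0.0989, 0.0487]
orientation: [0.082, 3.137, 0.0]
contact_force: [3.9, -0.7, 5.2]
grip_width: 0.0001
```

>>> {"fn": "play_rows", "kwargs": {
  "deltas": [
    [0,[0,0,0],[0,0,0]],
    [0,[-4,0,0],[0,0,0]],
    [20,[-4,0,-30],[0,0,0]],
    [60,[-4,0,-80],[0,0,0]],
    [85,[10,0,-110],[0,0,0]],
    [85,[40,0,-110],[0,0,0]],
    [85,[60,0,-110],[0,0,0]],
    [85,[60,0,-110],[0,0,0]]
  ]
}}

```text
clock: 8.85
tcp_pos: [0.4655, 0.1015, 0.1578]
orientation: [0.08, 3.14, -0.002]
contact_force: [-0.1, -0.3, 0.3]
grip_width: 0.0848
```

```bash
cat >> h.py <<'E'
def plates(z=.051,thr=140,name="wrist"):
    "bright plate blobs on plane z: world mm centre, size, angle; also lane coords"
    if name=="wrist": c,p,d=wr("tmp")
    else: c=cam(name);p,d=r.grab_frame(name)
    P=cloud(c,d);g=p.astype(int)
    b=((g.min(2)>thr)&(abs(P[...,2]-z)<.012)).astype(np.uint8)
    b=cv2.morphologyEx(b,cv2.MORPH_OPEN,np.ones((5,5)))
    n,l,s,ce=cv2.connectedComponentsWithStats(b)
    C=np.array([537.4,203.2]);a=np.radians(-3.0);u=np.array([np.cos(a),np.sin(a)]);v=np.array([-u[1],u[0]])
    for i in range(1,n):
        if s[i,4]>200:
            q=(plane(c,np.argwhere(l==i)[:,::-1],z)[:,:2]*1000).astype(np.float32);e=q-C
            print(ce[i].round(),s[i],cv2.minAreaRect(q),"lane x",np.percentile(e@u,[1,99]).round(1),"y",np.percentile(e@v,[1,99]).round(1),"z",np.median(P[l==i][:,2]).round(4))
E
python3 - <<'E'
from h import *
where();plates()
E
```

```text
8.85 [465.5 101.5 157.8] yaw x 177.07 F [-0.1 -0.3  0.3] w 0.0848
[323. 215.] [ 281  155   81  127 9251] ((447.6864929199219, 101.74010467529297), (49.79376983642578, 83.1068344116211), 88.10704803466797) lane x [-125.   -46.4] y [-130.5  -81.7] z 0.0515
[528. 320.] [ 487  262   86  136 8235] ((536.8196411132812, 239.29071044921875), (49.57229232788086, 108.59879302978516), 87.18814849853516) lane x [-56.1  47.2] y [12.  60.4] z 0.0515
[611. 342.] [ 570  268   70  135 7191] ((544.71435546875, 308.0926208496094), (49.42280578613281, 108.80303192138672), 87.11358642578125) lane x [-51.8  55.3] y [ 81.1 127.5] z 0.0515
```

View pics/tmp.png

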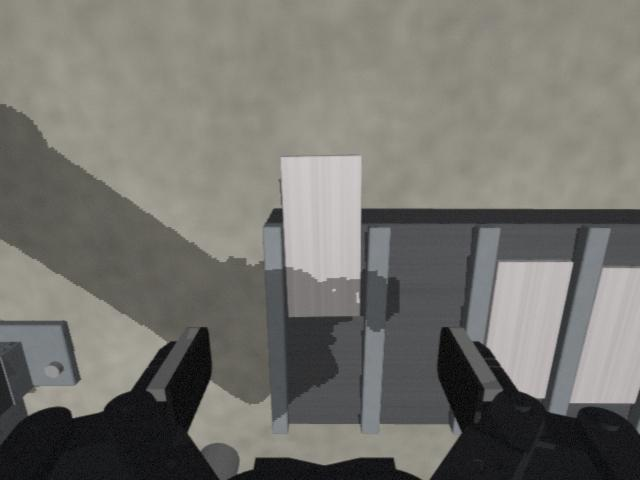

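>>> {"fn": "play_rows", "kwargs": {
  "deltas": [
    [85,[20,-0.5,0],[0,0,0]],
    [85,[34.5,-0.7,20],[0,0,0]],
    [85,[34.5,-0.7,60],[0,0,0]],
    [85,[34.5,-0.7,95],[0,0,0]],
    [85,[34.5,-0.7,115],[0,0,0]],
    [85,[34.5,-0.7,126],[0,0,0]],
    [85,[34.5,-0.7,131],[0,0,0]],
    [85,[34.5,-0.7,131],[0,0,0]]
  ]
}}

```text
clock: 9.9
tcp_pos: [0.4329, 0.1026, 0.0271]
orientation: [0.081, 3.139, -0.001]
contact_force: [-0.2, -0.7, -0.6]
grip_width: 0.0849
```

>>> {"fn": "play_rows", "kwargs": {
  "deltas": [
    [40,[0,0,0],[0,0,0]],
    [40,[0,0,0],[0,0,0]],
    [40,[0,0,0],[0,0,0]],
    [40,[0,0,0],[0,0,0]],
    [40,[0,0,0],[0,0,0]],
    [40,[0,0,0],[0,0,0]]
  ],
  "squeeze": 60
}}

```text
clock: 10.65
tcp_pos: [0.4334, 0.1026, 0.0278]
orientation: [0.082, 3.137, -0.002]
contact_force: [-1.4, -1.1, 6.5]
grip_width: 0.0482
```

Run:
```python
from h import *
where();c,p,d=wr("w4")
```

```text
10.65 [433.4 102.6  27.8] yaw x 177.01 F [-1.4 -1.1  6.5] w 0.0482
```

View pics/w4.png

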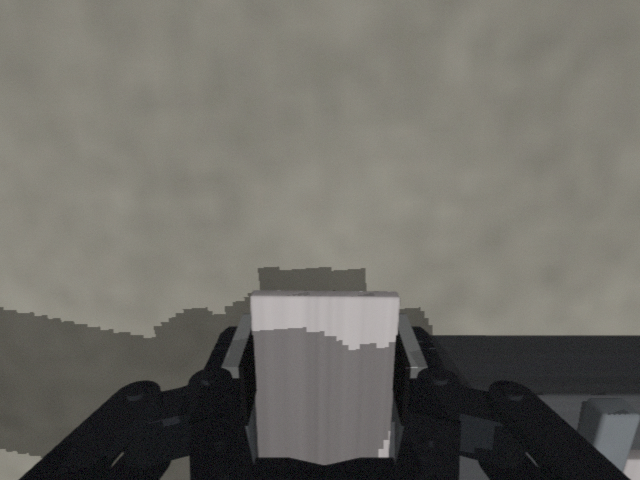

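>>> {"fn": "play_rows", "kwargs": {
  "deltas": [
    [40,[0,0,-10],[0,0,0]],
    [40,[0,0,-30],[0,0,0]],
    [40,[0,0,-60],[0,0,0]],
    [40,[0,0,-90],[0,0,0]],
    [40,[0,0,-115],[0,0,0]],
    [40,[0,0,-125],[0,0,0]],
    [40,[-5,-20,-125],[0,0,0]],
    [40,[-10,-45,-125],[0,0,0]]
  ],
  "squeeze": 80
}}

```text
clock: 11.7
tcp_pos: [0.4403, 0.057, 0.1527]
orientation: [0.08, 3.138, -0.002]
contact_force: [0.4, -1.4, -0.8]
grip_width: 0.0482
```

Run:
```python
from h import *
go(515.7,-191.8,110,177);plates(.17)
```

```text
11.7 [440.3  57.  152.7] yaw x 177.1 F [ 0.4 -1.4 -0.8] w 0.0482
shift [ -87.8 -244.6   43.2] turn [-0.001  0.003  0.002]
[331. 317.] [ 251  296  149   54 5869] ((426.3692626953125, 58.77947998046875), (51.78254318237305, 20.973045349121094), 86.42532348632812) lane x [-113.6  -94.8] y [-175.2 -124.7] z 0.1758
```

>>> {"fn": "play_rows", "kwargs": {
  "deltas": [
    [40,[-10,-30,0],[0,0,0]],
    [40,[-22,-65,0],[0,0,0]],
    [40,[-37,-105,0],[0,0,0]],
    [40,[-52,-145,0],[0,0,0]],
    [40,[-67,-185,0],[0,0,0]],
    [40,[-80,-220,10],[0,0,0]],
    [40,[-87,-240,30],[0,0,0]],
    [40,[-88,-244.5,43],[0,0,0]]
  ]
}}

```text
clock: 12.75
tcp_pos: [0.5141, -0.1975, 0.1085]
orientation: [-0.091, -3.14, 0.005]
contact_force: [-0.1, 0.6, -1.7]
grip_width: 0.0476
```

Run:
```python
from h import *
go(515.7,-191.8,24,177);c,p,d=wr("w5")
```

```text
12.75 [ 514.1 -197.5  108.5] yaw x 176.69 F [-0.1  0.6 -1.7] w 0.0476
shift [-1.3  6.  84.5] turn [-0.003 -0.    -0.005]
```

View pics/w5.png

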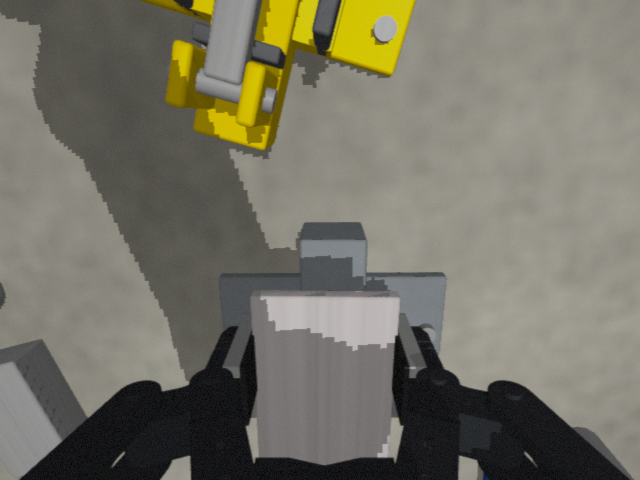

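Run:
```python
from h import *
go(515.7,-191.8,24,177)
c,p,d=wr("w6")
P=cloud(c,d);m=(abs(P[...,2]-.04)<.003);n,l,s,ce=cv2.connectedComponentsWithStats(m.astype(np.uint8))
for i in range(1,n):
    if s[i,4]>150:print(ce[i],s[i],cv2.minAreaRect((P[l==i][:,:2]*1000).astype(np.float32)))
u=np.array([.9986,-.0532]);v=np.array([.0532,.9986]);O=np.array([541.7,-193.2])
print(O-45*u,O-45*u+19*v,O-45*u-19*v)
```

```text
12.8 [ 513.1 -196.7  107.2] yaw x 176.76 F [-1.  -0.1 -2.5] w 0.0484
shift [-2.5  5.2 83.2] turn [-0.002 -0.002 -0.004]
[251.30672167  80.04853191] [ 192    0  107  153 4121] ((406.9601745605469, -229.85081481933594), (38.10554122924805, 71.82477569580078), 71.13968658447266)
[331.79922434 265.26610979] [ 298  240   68   51 3352] ((510.929931640625, -191.44485473632812), (38.02739715576172, 30.163860321044922), 87.22633361816406)
[ 496.763 -190.806] [ 497.7738 -171.8326] [ 495.7522 -209.7794]
```

>>> {"fn": "play_rows", "kwargs": {
  "deltas": [
    [40,[-2.5,5.2,0],[0,0,0]],
    [40,[-2.5,5.2,10],[0,0,0]],
    [40,[-2.5,5.2,30],[0,0,0]],
    [40,[-2.5,5.2,50],[0,0,0]],
    [40,[-2.5,5.2,66],[0,0,0]],
    [40,[-2.5,5.2,76],[0,0,0]],
    [40,[-2.5,5.2,82],[0,0,0]],
    [40,[-2.5,5.2,83],[0,0,0]]
  ]
}}

```text
clock: 13.85
tcp_pos: [0.516, -0.1906, 0.0251]
orientation: [-0.087, -3.138, 0.003]
contact_force: [0.2, -0.2, -1.6]
grip_width: 0.0479
```

Run:
```python
from h import *
go(515.7,-191.8,23,177)
```

```text
13.85 [ 516.  -190.6   25.1] yaw x 176.84 F [ 0.2 -0.2 -1.6] w 0.0479
shift [ 0.2 -1.2  2.1] turn [-0.002 -0.002 -0.003]
```

>>> {"fn": "play_rows", "kwargs": {
  "deltas": [
    [50,[0,-1,2],[0,0,0]],
    [56,[0,-1,2],[0,0,0]],
    [85,[0,-1,2],[0,0,0]],
    [85,[0,-1,2],[0,0,0]],
    [85,[0,-1,0],[0,0,0]],
    [85,[0,-1,-40],[0,0,0]],
    [85,[10,0,-90],[0,0,0]],
    [85,[20,0,-140],[0,0,0]]
  ]
}}

```text
clock: 14.85
tcp_pos: [0.4959, -0.189, 0.1666]
orientation: [-0.086, -3.138, 0.002]
contact_force: [1.2, -1.5, 0.3]
grip_width: 0.085
```

```bash
cat >> h.py <<'E'
def nest(z):
    print("nest blobs (fixture frame, plane z)")
    c,p,d=wr("tmp");P=cloud(c,d);g=p.astype(int)
    m=(abs(P[...,2]-z)<.0025)&(g.min(2)>70);m=cv2.morphologyEx(m.astype(np.uint8),cv2.MORPH_OPEN,np.ones((5,5)))
    u=np.array([.9986,-.0532]);v=np.array([.0532,.9986]);O=np.array([541.7,-193.2])
    n,l,s,ce=cv2.connectedComponentsWithStats(m)
    for i in range(1,n):
        if s[i,4]>800:
            q=P[l==i][:,:2]*1000-O;q=np.c_[q@u,q@v].astype(np.float32);print(ce[i].round(),s[i,4],cv2.minAreaRect(q),np.percentile(q,[1,99],axis=0).round(1).tolist(),np.median(P[l==i][:,2]).round(4))
E
python3 - <<'E'
from h import *
nest(.046);go(607.2,235.6,150,177)
E
```

```text
nest blobs (fixture frame, plane z)
[322. 299.] 9341 ((2.9731826782226562, 1.0610179901123047), (50.10853958129883, 111.37443542480469), 89.60855865478516) [[-52.2, -23.2], [55.8, 25.5]] 0.0465
14.9 [ 498.3 -189.4  172.7] yaw x 176.87 F [0.8 0.6 2.3] w 0.0851
shift [-85.5 430.4  21. ] turn [-0.005  0.005 -0.002]
```

>>> {"fn": "play_rows", "kwargs": {
  "deltas": [
    [40,[-8,45,-10],[0,0,0]],
    [0,[-20,100,-10],[0,0,0]],
    [0,[-32,160,-10],[0,0,0]],
    [0,[-44,220,-10],[0,0,0]],
    [0,[-56,280,-5],[0,0,0]],
    [0,[-67,335,5],[0,0,0]],
    [0,[-79,390,15],[0,0,0]],
    [0,[-85.5,430.5,21],[0,0,0]]
  ]
}}

```text
clock: 15.9
tcp_pos: [0.6071, 0.2386, 0.1493]
orientation: [0.083, 3.136, -0.007]
contact_force: [-1.1, -1.8, 1.3]
grip_width: -0.0001
```

Run:
```python
from h import *
plates();go(607.2,235.6,48,177)
```

```text
[318. 127.] [  272    32    92   197 16851] ((536.9996337890625, 239.38339233398438), (49.710262298583984, 109.30783081054688), 87.17682647705078) lane x [-56.3  51. ] y [11.8 60.5] z 0.0515
[438. 135.] [  390    41   103   195 16530] ((545.0653686523438, 308.388671875), (49.65919876098633, 109.3656005859375), 86.6873779296875) lane x [-51.9  55.5] y [ 81.2 129.7] z 0.0515
15.95 [606.2 245.  149.2] yaw x 177.27 F [0.  4.6 0.3] w 0.0001
shift [ -1.   -9.4 101.2] turn [0.001 0.004 0.005]
```

>>> {"fn": "play_rows", "kwargs": {
  "deltas": [
    [0,[-1,-9,0],[0,0,0]],
    [0,[-1,-9,30],[0,0,0]],
    [0,[-1,-9,60],[0,0,0]],
    [0,[-1,-9,80],[0,0,0]],
    [0,[-1,-9,92],[0,0,0]],
    [0,[-1,-9,99],[0,0,0]],
    [0,[-1,-9,101],[0,0,0]],
    [0,[-1,-9,101],[0,0,0]]
  ]
}}

```text
clock: 16.95
tcp_pos: [0.6075, 0.2363, 0.0487]
orientation: [0.074, 3.136, 0.002]
contact_force: [0.5, 0.7, 1.0]
grip_width: -0.0001
```

Run:
```python
from h import *
where();u=np.array([.9986,-.0523]);t=np.array([537.4,203.2])-7*u+36*np.array([.0523,.9986]);print(t);go(t[0],t[1],48)
```

```text
16.95 [607.5 236.3  48.7] yaw x 177.28 F [0.5 0.7 1. ] w -0.0001
[532.2926 239.5157]
16.95 [607.5 236.3  48.7] yaw x 177.28 F [0.5 0.7 1. ] w -0.0001
shift [75.3 -0.3  0.4] turn 0
```

>>> {"fn": "play_rows", "kwargs": {
  "deltas": [
    [0,[9,0,0],[0,0,0]],
    [0,[20,0,0],[0,0,0]],
    [0,[31,0,0],[0,0,0]],
    [0,[42,0,0],[0,0,0]],
    [0,[53,0,0],[0,0,0]],
    [0,[63,0,0],[0,0,0]],
    [0,[70,0,0],[0,0,0]],
    [0,[73,0,0],[0,0,0]]
  ]
}}

```text
clock: 17.95
tcp_pos: [0.5348, 0.2401, 0.049]
orientation: [0.074, 3.134, 0.003]
contact_force: [3.3, 0.0, 6.3]
grip_width: -0.0002
```

>>> {"fn": "play_rows", "kwargs": {
  "deltas": [
    [0,[0,0,0],[0,0,0]],
    [0,[-4,0,0],[0,0,0]],
    [20,[-4,0,-30],[0,0,0]],
    [60,[-4,0,-80],[0,0,0]],
    [85,[10,0,-110],[0,0,0]],
    [85,[40,0,-110],[0,0,0]],
    [85,[60,0,-110],[0,0,0]],
    [85,[60,0,-110],[0,0,0]]
  ]
}}

```text
clock: 18.95
tcp_pos: [0.4722, 0.2424, 0.158]
orientation: [0.071, 3.137, 0.001]
contact_force: [0.2, -0.6, 0.6]
grip_width: 0.0848
```

Run:
```python
from h import *
plates()
t=np.array([537.4,203.2])-99.5*np.array([.9986,-.0523])+36*np.array([.0523,.9986]);print(t);go(t[0],t[1],27.5,177)
```

```text
[323. 214.] [ 281  156   82  124 9176] ((454.253662109375, 242.80418395996094), (49.89440155029297, 81.66519927978516), 87.77259063720703) lane x [-125.3  -47.3] y [10.8 59.6] z 0.0515
[419. 333.] [ 381  268   83  135 7976] ((544.916015625, 308.4818115234375), (49.76713562011719, 109.79964447021484), 86.70114135742188) lane x [-52.1  55.8] y [ 81.2 129.5] z 0.0515
[439.9221  244.35345]
19.0 [473.6 242.4 158.1] yaw x 177.32 F [1.  0.2 0.1] w 0.0846
shift [ 34.4   0.3 130.5] turn [0.001 0.005 0.006]
```

>>> {"fn": "play_rows", "kwargs": {
  "deltas": [
    [85,[20,0,0],[0,0,0]],
    [85,[34.5,0,20],[0,0,0]],
    [85,[34.5,0,60],[0,0,0]],
    [85,[34.5,0,95],[0,0,0]],
    [85,[34.5,0,115],[0,0,0]],
    [85,[34.5,0,126],[0,0,0]],
    [85,[34.5,0,131],[0,0,0]],
    [85,[34.5,0,131],[0,0,0]]
  ]
}}

```text
clock: 20.0
tcp_pos: [0.4402, 0.2444, 0.0274]
orientation: [0.073, 3.135, 0.002]
contact_force: [0.7, 0.7, -0.7]
grip_width: 0.0852
```

>>> {"fn": "play_rows", "kwargs": {
  "deltas": [
    [40,[0,0,0],[0,0,0]],
    [40,[0,0,0],[0,0,0]],
    [40,[0,0,0],[0,0,0]],
    [40,[0,0,0],[0,0,0]],
    [40,[0,0,0],[0,0,0]],
    [40,[0,0,0],[0,0,0]]
  ],
  "squeeze": 80
}}

```text
clock: 20.75
tcp_pos: [0.4407, 0.2444, 0.0283]
orientation: [0.073, 3.134, 0.002]
contact_force: [-1.9, -0.6, 7.5]
grip_width: 0.048
```

Run:
```python
from h import *
o,M=where();e=o["tcp_pos"][:2]*1000-np.array([537.4,203.2]);print(e@[.9986,-.0523],e@[.0523,.9986])
```

```text
20.75 [440.7 244.4  28.3] yaw x 177.32 F [-1.9 -0.6  7.5] w 0.048
-98.72761319986306 36.12582623962459
```

>>> {"fn": "play_rows", "kwargs": {
  "deltas": [
    [40,[0,0,-10],[0,0,0]],
    [40,[0,0,-30],[0,0,0]],
    [40,[0,0,-60],[0,0,0]],
    [40,[0,0,-90],[0,0,0]],
    [40,[0,0,-115],[0,0,0]],
    [40,[-2,-15,-125],[0,0,0]],
    [40,[-7,-50,-125],[0,0,0]],
    [40,[-15,-95,-125],[0,0,0]]
  ]
}}

```text
clock: 21.75
tcp_pos: [0.4504, 0.1488, 0.1548]
orientation: [0.069, 3.132, 0.003]
contact_force: [0.7, -0.6, -1.6]
grip_width: 0.0485
```

Run:
```python
from h import *
go(515.5,-192.3,110,177)
```

```text
21.75 [450.4 148.8 154.8] yaw x 177.47 F [ 0.7 -0.6 -1.6] w 0.0485
shift [ -79.7 -338.    44.7] turn [0.002 0.009 0.008]
```

>>> {"fn": "play_rows", "kwargs": {
  "deltas": [
    [40,[-11,-45,0],[0,0,0]],
    [40,[-22,-92,0],[0,0,0]],
    [40,[-34,-142,0],[0,0,0]],
    [40,[-46,-192,0],[0,0,0]],
    [40,[-58,-242,0],[0,0,0]],
    [40,[-68,-286,10],[0,0,0]],
    [40,[-76,-322,30],[0,0.009,0.008]],
    [40,[-80,-338,44],[0,0.009,0.008]]
  ]
}}

```text
clock: 22.75
tcp_pos: [0.5157, -0.1947, 0.1108]
orientation: [0.087, 3.14, 0.003]
contact_force: [0.1, 0.4, 0.0]
grip_width: 0.0479
```

>>> {"fn": "play_rows", "kwargs": {
  "deltas": [
    [40,[0,0,0],[0,0,0]]
  ]
}}

```text
clock: 22.88
tcp_pos: [0.515, -0.1946, 0.1104]
orientation: [-0.088, -3.139, -0.005]
contact_force: [-0.4, 0.8, -1.4]
grip_width: 0.048
```

Run:
```python
from h import *
go(515.5,-192.3,30.5,177);plates(.133,110)
```

```text
22.875 [ 515.  -194.6  110.4] yaw x 176.78 F [-0.4  0.8 -1.4] w 0.048
shift [-0.5  2.1 79.9] turn [ 0.003 -0.001 -0.004]
[322. 355.] [  254   293   147   167 14072] ((522.0965576171875, -193.7780303955078), (48.75006866455078, 70.14703369140625), 85.51715087890625) lane x [-28.9  36.7] y [-418.7 -373.5] z 0.1331
[321. 429.] [318 411   7  38 235] ((543.0927124023438, -196.52053833007812), (2.267582893371582, 17.305221557617188), 86.49685668945312) lane x [18.  35.3] y [-400.1 -397.7] z 0.133
```

>>> {"fn": "play_rows", "kwargs": {
  "deltas": [
    [40,[-0.5,2,0],[0,0,0]],
    [40,[-0.5,2,10],[0,0,0]],
    [40,[-0.5,2,30],[0,0,0]],
    [40,[-0.5,2,50],[0,0,0]],
    [40,[-0.5,2,64],[0,0,0]],
    [40,[-0.5,2,73],[0,0,0]],
    [40,[-0.5,2,79],[0,0,0]],
    [40,[-0.5,2,80],[0,0,0]]
  ]
}}

```text
clock: 23.92
tcp_pos: [0.5159, -0.1919, 0.0329]
orientation: [-0.085, -3.139, -0.0]
contact_force: [-12.7, 1.1, 33.6]
grip_width: 0.0476
```

Run:
```python
from h import *
go(515.7,-191.8,29.5,177)
```

```text
23.925 [ 515.9 -191.9   32.9] yaw x 176.88 F [-12.7   1.1  33.6] w 0.0476
shift [0.2 0.1 3.4] turn [ 0.    -0.002 -0.002]
```

>>> {"fn": "play_rows", "kwargs": {
  "deltas": [
    [40,[0,0,-4],[0,0,0]],
    [40,[0,0,-8],[0,0,0]],
    [40,[0,0,-8],[0,0,0]]
  ]
}}

```text
clock: 24.3
tcp_pos: [0.5157, -0.1918, 0.0406]
orientation: [-0.086, -3.138, -0.001]
contact_force: [-0.5, -0.5, -1.9]
grip_width: 0.048
```

Run:
```python
from h import *
where();c,p,d=wr("w7");P=cloud(c,d);g=p.astype(int)
m=np.zeros(d.shape,bool);m[296:450,265:385]=1;m&=abs(P[...,2]-.063)<.02
u=np.array([.9986,-.0532]);v=np.array([.0532,.9986]);q=P[m];e=q[:,:2]*1000-[541.7,-193.2]
A=np.c_[e@u,e@v,np.ones(len(e))];k=np.linalg.lstsq(A,q[:,2]*1000,rcond=None)[0];print(k,m.sum())
```

```text
24.3 [ 515.7 -191.8   40.6] yaw x 176.88 F [-0.5 -0.5 -1.9] w 0.048
[2.08969759e-03 8.14752416e-04 6.32884088e+01] 18409
```

View pics/w7.png

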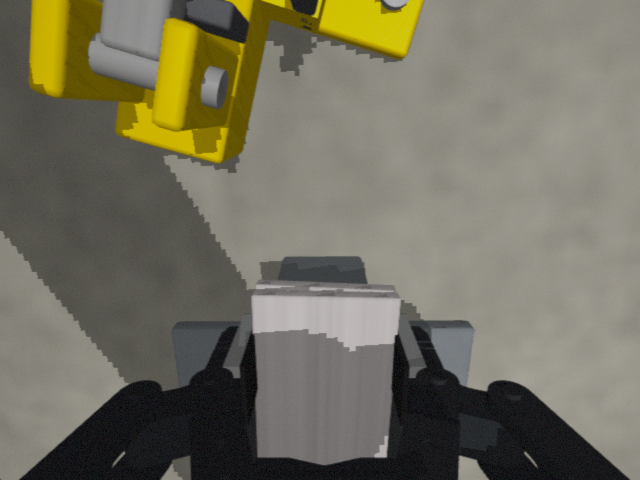

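>>> {"fn": "play_rows", "kwargs": {
  "deltas": [
    [40,[2,1,0],[0,0,0]],
    [40,[2,1,2],[0,0,0]],
    [40,[2,1,4],[0,0,0]],
    [40,[2,1,5.5],[0,0,0]],
    [40,[2,1,5.5],[0,0,0]]
  ]
}}

```text
clock: 24.98
tcp_pos: [0.5136, -0.1907, 0.0348]
orientation: [-0.086, -3.138, -0.001]
contact_force: [0.0, 0.4, -2.8]
grip_width: 0.0481
```

>>> {"fn": "play_rows", "kwargs": {
  "deltas": [
    [40,[0,0,1],[0,0,0]],
    [40,[0,0,2],[0,0,0]],
    [40,[0,0,2],[0,0,0]]
  ]
}}

```text
clock: 25.35
tcp_pos: [0.5138, -0.1908, 0.0333]
orientation: [-0.086, -3.138, -0.0]
contact_force: [-2.2, 2.1, 4.1]
grip_width: 0.0482
```

>>> {"fn": "play_rows", "kwargs": {
  "deltas": [
    [50,[0,0,-0.5],[0,0,0]],
    [56,[0,0,-0.5],[0,0,0]],
    [85,[0,0,-0.5],[0,0,0]],
    [85,[0,0,-0.5],[0,0,0]],
    [85,[0,0,-2],[0,0,0]],
    [85,[0,0,-40],[0,0,0]],
    [85,[10,0,-90],[0,0,0]],
    [85,[20,0,-133],[0,0,0]]
  ]
}}

```text
clock: 26.35
tcp_pos: [0.4941, -0.1895, 0.1681]
orientation: [-0.085, -3.139, -0.0]
contact_force: [-0.1, -0.4, 0.4]
grip_width: 0.085
```

Run:
```python
from h import *
nest(.052);go(615,304.3,150,177)
```

```text
nest blobs (fixture frame, plane z)
[323. 301.] 9639 ((0.072662353515625, 1.4255409240722656), (50.099327087402344, 110.80901336669922), 88.75679016113281) [[-54.3, -23.1], [53.3, 26.0]] 0.0525
26.4 [ 495.7 -189.9  173. ] yaw x 176.9 F [0.5 0.3 3. ] w 0.0852
shift [-92.3 500.   22. ] turn [-0.003  0.004 -0.002]
```

View pics/tmp.png

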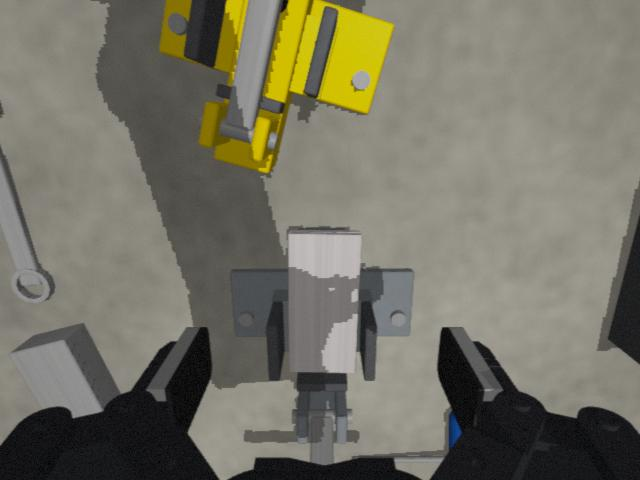

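>>> {"fn": "play_rows", "kwargs": {
  "deltas": [
    [40,[-8,45,-10],[0,0,0]],
    [0,[-19,105,-10],[0,0,0]],
    [0,[-31,166,-10],[0,0,0]],
    [0,[-42,227,-10],[0,0,0]],
    [0,[-53,288,-5],[0,0,0]],
    [0,[-64,348,5],[0,0,0]],
    [0,[-75,408,15],[0,0,0]],
    [0,[-86,466,21],[0,0,0]]
  ]
}}

```text
clock: 27.4
tcp_pos: [0.607, 0.2725, 0.1502]
orientation: [0.085, 3.137, -0.005]
contact_force: [0.4, 0.0, -0.5]
grip_width: 0.0
```

>>> {"fn": "play_rows", "kwargs": {
  "deltas": [
    [0,[0,0,0],[0,0,0]],
    [0,[0,0,0],[0,0,0]]
  ]
}}

```text
clock: 27.65
tcp_pos: [0.6068, 0.2723, 0.1496]
orientation: [0.084, 3.138, -0.007]
contact_force: [-0.3, -0.6, 0.1]
grip_width: 0.0005
```

Run:
```python
from h import *
plates();go(615,304.5,48,177)
```

```text
[446.  68.] [ 433    0   29  151 2233] ((509.0957946777344, 345.466064453125), (9.404430389404297, 76.6175765991211), 86.66551971435547) lane x [-73.6   1.5] y [136.2 145.1] z 0.0555
[380. 140.] [  336    46    94   193 16391] ((545.0774536132812, 308.4211120605469), (49.733314514160156, 109.23507690429688), 86.67659759521484) lane x [-51.8  55.3] y [ 81.1 129.8] z 0.0515
27.7 [607.1 271.1 149.8] yaw x 176.84 F [ 0.8 -0.5  1.2] w -0.0001
shift [ -5.7  34.3 101.6] turn [-0.005  0.003 -0.003]
```

>>> {"fn": "play_rows", "kwargs": {
  "deltas": [
    [0,[-6,34,0],[0,0,0]],
    [0,[-6,34,30],[0,0,0]],
    [0,[-6,34,60],[0,0,0]],
    [0,[-6,34,80],[0,0,0]],
    [0,[-6,34,92],[0,0,0]],
    [0,[-6,34,99],[0,0,0]],
    [0,[-6,34,101.5],[0,0,0]],
    [0,[-6,34,101.5],[0,0,0]]
  ]
}}

```text
clock: 28.7
tcp_pos: [0.6156, 0.3045, 0.0487]
orientation: [0.087, 3.136, -0.007]
contact_force: [-0.1, 0.4, 0.5]
grip_width: 0.0001
```

Run:
```python
from h import *
t=np.array([537.4,203.2])-5*np.array([.9986,-.0523])+105.3*np.array([.0523,.9986]);print(t);go(t[0],t[1],48)
```

```text
[537.91419 308.61408]
28.7 [615.6 304.5  48.7] yaw x 176.84 F [-0.1  0.4  0.5] w 0.0001
shift [77.8 -0.2  0.4] turn 0
```

>>> {"fn": "play_rows", "kwargs": {
  "deltas": [
    [0,[9,0,0],[0,0,0]],
    [0,[20,0,0],[0,0,0]],
    [0,[32,0,0],[0,0,0]],
    [0,[44,0,0],[0,0,0]],
    [0,[56,0,0],[0,0,0]],
    [0,[67,0,0],[0,0,0]],
    [0,[75,0,0],[0,0,0]],
    [0,[78,0,0],[0,0,0]]
  ]
}}

```text
clock: 29.7
tcp_pos: [0.5378, 0.3092, 0.049]
orientation: [0.086, 3.135, -0.006]
contact_force: [3.9, 0.4, 5.8]
grip_width: 0.0003
```

>>> {"fn": "play_rows", "kwargs": {
  "deltas": [
    [0,[0,0,0],[0,0,0]],
    [0,[-4,0,0],[0,0,0]],
    [20,[-4,0,-30],[0,0,0]],
    [60,[-4,0,-80],[0,0,0]],
    [85,[10,0,-110],[0,0,0]],
    [85,[40,0,-110],[0,0,0]],
    [85,[60,0,-110],[0,0,0]],
    [85,[60,0,-110],[0,0,0]]
  ]
}}

```text
clock: 30.7
tcp_pos: [0.4754, 0.3128, 0.1581]
orientation: [0.082, 3.137, -0.008]
contact_force: [0.5, -0.2, 0.6]
grip_width: 0.0854
```

Run:
```python
from h import *
plates()
t=np.array([537.4,203.2])-99.5*np.array([.9986,-.0523])+105.3*np.array([.0523,.9986]);print(t);go(t[0],t[1],27.5,177)
```

```text
[323. 214.] [ 281  156   82  123 9179] ((457.0906677246094, 312.7110595703125), (49.86651611328125, 81.11014556884766), 87.44766235351562) lane x [-125.7  -47.7] y [ 80.8 129.6] z 0.0515
[443.54649 313.55643]
30.75 [476.9 312.5 158.1] yaw x 176.9 F [-0.5 -0.5 -0.6] w 0.0854
shift [ 33.9  -0.2 130.5] turn [-0.005  0.004 -0.002]
```

>>> {"fn": "play_rows", "kwargs": {
  "deltas": [
    [85,[20,0,0],[0,0,0]],
    [85,[34,0,20],[0,0,0]],
    [85,[34,0,60],[0,0,0]],
    [85,[34,0,95],[0,0,0]],
    [85,[34,0,113],[0,0,0]],
    [85,[34,0,123],[0,0,0]],
    [85,[34,0,127],[0,0,0]],
    [85,[34,0,127],[0,0,0]]
  ]
}}

```text
clock: 31.75
tcp_pos: [0.4439, 0.3141, 0.0316]
orientation: [0.085, 3.135, -0.006]
contact_force: [0.9, 0.6, -0.2]
grip_width: 0.085
```

>>> {"fn": "play_rows", "kwargs": {
  "deltas": [
    [40,[0,0,0],[0,0,0]],
    [40,[0,0,0],[0,0,0]],
    [40,[0,0,0],[0,0,0]],
    [40,[0,0,0],[0,0,0]],
    [40,[0,0,0],[0,0,0]],
    [40,[0,0,0],[0,0,0]]
  ],
  "squeeze": 80
}}

```text
clock: 32.5
tcp_pos: [0.4442, 0.3143, 0.0325]
orientation: [0.085, 3.134, -0.006]
contact_force: [-0.9, -1.5, 6.8]
grip_width: 0.0479
```

>>> {"fn": "play_rows", "kwargs": {
  "deltas": [
    [40,[0,0,-10],[0,0,0]],
    [40,[0,0,-30],[0,0,0]],
    [40,[0,0,-60],[0,0,0]],
    [40,[0,0,-90],[0,0,0]],
    [40,[0,0,-115],[0,0,0]],
    [40,[-2,-15,-125],[0,0,0]],
    [40,[-7,-50,-125],[0,0,0]],
    [40,[-15,-95,-125],[0,0,0]]
  ]
}}

```text
clock: 33.5
tcp_pos: [0.4532, 0.2194, 0.1595]
orientation: [0.081, 3.133, -0.004]
contact_force: [0.2, -0.5, -0.6]
grip_width: 0.0478
```

Run:
```python
from h import *
go(514.5,-191.5,115,177)
```

```text
33.5 [453.2 219.4 159.5] yaw x 177.03 F [ 0.2 -0.5 -0.6] w 0.0478
shift [ -82.2 -407.1   46.2] turn [-0.003  0.008  0.   ]
```

>>> {"fn": "play_rows", "kwargs": {
  "deltas": [
    [40,[-9,-45,0],[0,0,0]],
    [40,[-20,-100,0],[0,0,0]],
    [40,[-32,-158,0],[0,0,0]],
    [40,[-44,-216,0],[0,0,0]],
    [40,[-56,-274,0],[0,0,0]],
    [40,[-67,-332,10],[0,0,0]],
    [40,[-77,-383,30],[0,0.008,0]],
    [40,[-82,-407,46],[0,0.008,0]]
  ]
}}

```text
clock: 34.5
tcp_pos: [0.5143, -0.1951, 0.1155]
orientation: [0.088, 3.14, -0.006]
contact_force: [-0.2, 1.0, -0.4]
grip_width: 0.0479
```

>>> {"fn": "play_rows", "kwargs": {
  "deltas": [
    [40,[0,0,0],[0,0,0]],
    [40,[0,0,0],[0,0,0]]
  ]
}}

```text
clock: 34.75
tcp_pos: [0.5147, -0.1931, 0.1164]
orientation: [0.085, 3.139, -0.005]
contact_force: [-0.7, 0.3, -1.4]
grip_width: 0.0477
```

Run:
```python
from h import *
go(514.5,-191,42,177);plates(.1335,110)
```

```text
34.75 [ 514.7 -193.1  116.4] yaw x 176.9 F [-0.7  0.3 -1.4] w 0.0477
shift [ 0.5  2.3 74.4] turn [-0.003  0.001 -0.002]
[322. 352.] [  260   286   139   175 14293] ((525.0452880859375, -191.7553253173828), (47.880924224853516, 76.64804077148438), 85.70307922363281) lane x [-29.4  43.1] y [-417.  -371.8] z 0.1347
[379. 448.] [370 435  16  23 261] ((557.3269653320312, -173.1629180908203), (5.964888095855713, 11.154513359069824), 87.08790588378906) lane x [34.  45.2] y [-377.7 -371.9] z 0.135
```

>>> {"fn": "play_rows", "kwargs": {
  "deltas": [
    [40,[0.5,2,10],[0,0,0]],
    [40,[0.5,2,30],[0,0,0]],
    [40,[0.5,2,48],[0,0,0]],
    [40,[0.5,2,60],[0,0,0]],
    [40,[0.5,2,67],[0,0,0]],
    [40,[0.5,2,71],[0,0,0]],
    [40,[0.5,2,73],[0,0,0]],
    [40,[0.5,2,73],[0,0,0]]
  ]
}}

```text
clock: 35.8
tcp_pos: [0.5156, -0.191, 0.0453]
orientation: [0.083, 3.137, -0.007]
contact_force: [-5.1, 1.3, 17.8]
grip_width: 0.0474
```

>>> {"fn": "play_rows", "kwargs": {
  "deltas": [
    [40,[0,0,1],[0,0,0]],
    [40,[0,0,1],[0,0,0]]
  ]
}}

```text
clock: 36.05
tcp_pos: [0.5156, -0.191, 0.0454]
orientation: [0.084, 3.137, -0.008]
contact_force: [-6.1, -0.0, 12.4]
grip_width: 0.0476
```

>>> {"fn": "play_rows", "kwargs": {
  "deltas": [
    [40,[1,0,-2],[0,0,0]],
    [40,[2,0,-4],[0,0,0]],
    [40,[2,0,-4],[0,0,0]]
  ]
}}

```text
clock: 36.42
tcp_pos: [0.5135, -0.191, 0.0493]
orientation: [0.084, 3.137, -0.008]
contact_force: [-0.2, 0.9, -2.1]
grip_width: 0.0477
```

Run:
```python
from h import *
where();c,p,d=wr("w8");P=cloud(c,d)
u=np.array([.9986,-.0532]);v=np.array([.0532,.9986]);O=np.array([541.7,-193.2])
m=np.zeros(d.shape,bool);m[290:475,262:382]=1;m&=abs(P[...,2]-.067)<.02
q=P[m];e=q[:,:2]*1000-O
A=np.c_[e@u,e@v,np.ones(len(e))];k=np.linalg.lstsq(A,q[:,2]*1000,rcond=None)[0];print(k,m.sum(),(e@u).min(),(e@u).max())
# column profile down the middle: image row, fixture x, z
for row in range(250,480,10):
    t=P[row,325];f=t[:2]*1000-O;print(row,(f@u).round(1),(f@v).round(1),(t[2]*1000).round(1))
```

```text
36.425 [ 513.5 -191.    49.3] yaw x 176.93 F [-0.2  0.9 -2.1] w 0.0477
[ 5.88997916e-03 -1.14506144e-03  6.77705041e+01] 20337 -56.25100170204997 21.33700033990749
250 -46.5 1.8 0.0
260 -45.3 1.8 11.1
270 -56.7 2.0 52.1
280 -54.7 2.0 56.9
290 -55.6 2.0 67.3
300 -51.8 2.0 67.3
310 -47.7 2.0 66.8
320 -45.0 2.0 69.1
330 -40.0 2.0 67.2
340 -36.0 2.0 67.3
350 -31.4 2.0 66.6
360 -27.8 2.0 67.6
370 -23.9 2.0 68.1
380 -19.7 2.0 68.3
390 -15.3 2.0 68.4
400 -10.1 2.0 67.5
410 -5.5 2.0 67.6
420 -0.8 2.0 67.6
430 4.5 2.0 67.0
440 7.8 2.0 68.8
450 13.2 2.0 68.4
460 18.3 2.0 68.4
470 -39.5 2.2 125.2
```

View pics/w8.png

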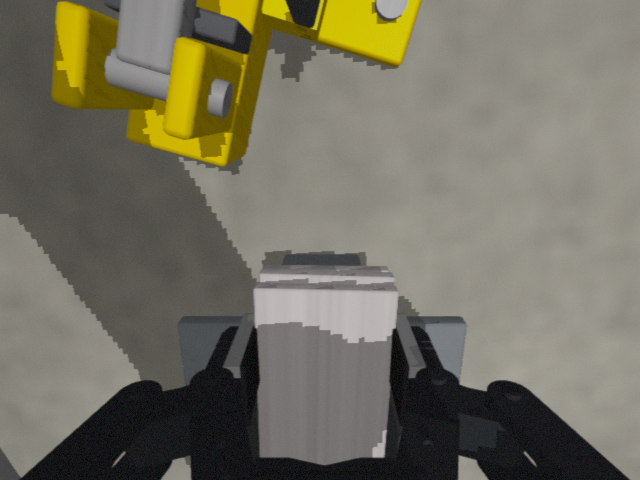

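>>> {"fn": "play_rows", "kwargs": {
  "deltas": [
    [40,[0,0.5,2],[0,0,0]],
    [40,[0,0.5,3],[0,0,0]],
    [40,[0,0.5,3],[0,0,0]]
  ]
}}

```text
clock: 36.85
tcp_pos: [0.5134, -0.1904, 0.046]
orientation: [0.084, 3.138, -0.008]
contact_force: [-0.8, 0.5, -1.9]
grip_width: 0.0475
```

>>> {"fn": "play_rows", "kwargs": {
  "deltas": [
    [50,[0,0,0],[0,0,0]],
    [54,[0,0,0],[0,0,0]],
    [85,[0,0,0],[0,0,0]],
    [85,[0,0,0],[0,0,0]],
    [85,[0,0,-3],[0,0,0]],
    [85,[0,0,-40],[0,0,0]],
    [85,[10,0,-80],[0,0,0]],
    [85,[20,0,-120],[0,0,0]]
  ]
}}

```text
clock: 37.85
tcp_pos: [0.4928, -0.1885, 0.1673]
orientation: [0.083, 3.138, -0.008]
contact_force: [0.0, -0.2, -0.3]
grip_width: 0.0848
```

>>> {"fn": "play_rows", "kwargs": {
  "deltas": [
    [85,[0,0,0],[0,0,0]],
    [85,[0,0,0],[0,0,0]]
  ]
}}

```text
clock: 38.1
tcp_pos: [0.4926, -0.1887, 0.1671]
orientation: [0.084, 3.138, -0.008]
contact_force: [-0.8, -0.4, 0.3]
grip_width: 0.0853
```

Run:
```python
from h import *
where();nest(.058)
```

```text
38.1 [ 492.6 -188.7  167.1] yaw x 176.93 F [-0.8 -0.4  0.3] w 0.0853
nest blobs (fixture frame, plane z)
[324. 305.] 10043 ((-1.2925376892089844, 2.297842025756836), (50.08793640136719, 110.57884216308594), 88.965087890625) [[-55.8, -22.1], [51.9, 26.9]] 0.0585
```

View pics/tmp.png

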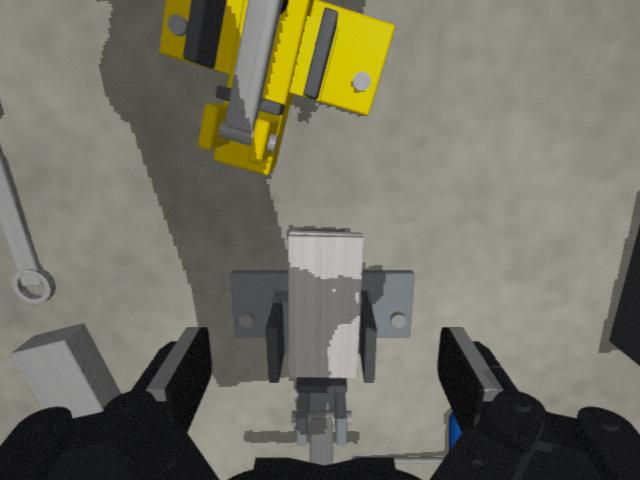

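Run:
```python
from h import *
go(660,-170,260,87)
```

```text
38.15 [ 492.3 -188.5  166.5] yaw x 176.95 F [ 0.5 -0.6 -0.1] w 0.0847
shift [-166.7   27.   -93.4] turn [-0.002  0.005  1.57 ]
```

>>> {"fn": "play_rows", "kwargs": {
  "deltas": [
    [40,[0,0,-45],[0,0,0.15]],
    [30,[0,0,-90],[0,0,0.33]],
    [30,[-15,5,-93],[0,0,0.51]],
    [30,[-40,10,-93],[0,0,0.69]],
    [30,[-70,15,-93],[0,0,0.87]],
    [30,[-105,20,-93],[0,0,1.05]],
    [30,[-135,25,-93],[0,0,1.22]],
    [30,[-167,27,-93],[0,0,1.4]]
  ]
}}

```text
clock: 39.15
tcp_pos: [0.661, -0.1695, 0.2574]
orientation: [2.092, 2.342, -0.007]
contact_force: [0.2, -0.3, -0.0]
grip_width: 0.0299
```

>>> {"fn": "play_rows", "kwargs": {
  "deltas": [
    [30,[0,0,0],[0,0,0.1]],
    [30,[0,0,0],[0,0,0.17]],
    [30,[0,0,0],[0,0,0.17]]
  ]
}}

```text
clock: 39.52
tcp_pos: [0.6606, -0.1691, 0.2554]
orientation: [-2.283, -2.158, 0.009]
contact_force: [0.1, -0.2, -0.2]
grip_width: 0.0301
```

Run:
```python
from h import *
where();c,p,d=wr("w9");P=cloud(c,d);g=p.astype(int)
m=(g.max(2)<60)&(P[...,2]>.15)&(P[...,2]<.2)
n,l,s,ce=cv2.connectedComponentsWithStats(m.astype(np.uint8))
for i in range(1,n):
    if s[i,4]>150: print(ce[i],s[i],cv2.minAreaRect((P[l==i][:,:2]*1000).astype(np.float32)),np.percentile(P[l==i][:,2],[5,50,95]))
```

```text
39.525 [ 660.6 -169.1  255.4] yaw x 86.77 F [ 0.1 -0.2 -0.2] w 0.0301
[343.5922865 299.5261708] [ 333  219   24  168 3630] ((669.2556762695312, -199.42727661132812), (110.02811431884766, 13.474510192871094), 87.15727233886719) [0.1766345  0.18100803 0.18257812]
[292.35629454 288.98812352] [280 278  25  23 421] ((635.7977905273438, -197.09677124023438), (15.997635841369629, 15.60960578918457), 36.354217529296875) [0.15054368 0.15348066 0.15574716]
```

View pics/w9.png

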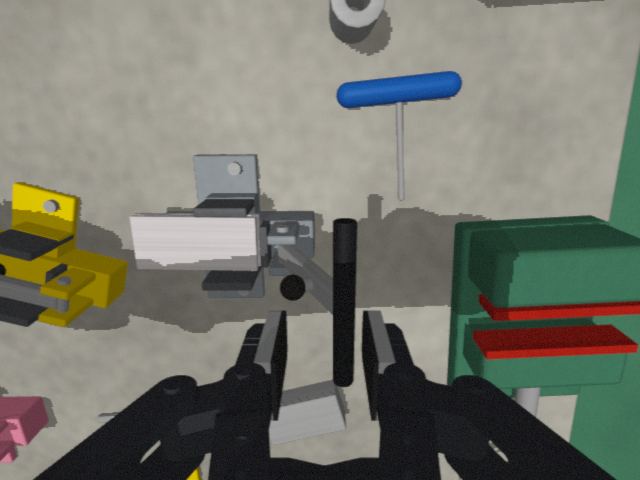

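>>> {"fn": "play_rows", "kwargs": {
  "deltas": [
    [30,[0,10,0],[0,0,0]],
    [30,[0,10,30],[0,0,0]],
    [30,[0,10,60],[0,0,0]],
    [30,[0,10,80],[0,0,0]],
    [30,[0,10,92],[0,0,0]],
    [30,[0,10,99],[0,0,0]],
    [0,[0,10,99],[0,0,0]],
    [0,[0,10,99],[0,0,0]]
  ],
  "squeeze": 40
}}

```text
clock: 40.58
tcp_pos: [0.6705, -0.1702, 0.1572]
orientation: [2.282, 2.159, -0.008]
contact_force: [1.0, 1.0, -2.5]
grip_width: 0.0128
```

>>> {"fn": "play_rows", "kwargs": {
  "deltas": [
    [0,[0,0,0],[0,0,0]],
    [0,[0,0,0],[0,0,0]]
  ]
}}

```text
clock: 40.83
tcp_pos: [0.6703, -0.1702, 0.1572]
orientation: [2.282, 2.159, -0.008]
contact_force: [0.1, 0.5, -3.7]
grip_width: 0.0126
```

Run:
```python
from h import *
where()
for a in (1.9,1.8,1.6,1.4,1.2,1.0,.8,.6,.5,.4,.3,.21): print(a,round(115*(-np.cos(a)+np.cos(2.0)),1),round(-115*(np.sin(a)-np.sin(2.0)),1))
```

```text
40.825 [ 670.3 -170.2  157.2] yaw x 86.82 F [ 0.1  0.5 -3.7] w 0.0126
1.9 -10.7 -4.3
1.8 -21.7 -7.4
1.6 -44.5 -10.4
1.4 -67.4 -8.8
1.2 -89.5 -2.6
1.0 -110.0 7.8
0.8 -128.0 22.1
0.6 -142.8 39.6
0.5 -148.8 49.4
0.4 -153.8 59.8
0.3 -157.7 70.6
0.21 -160.3 80.6
```

>>> {"fn": "play_rows", "kwargs": {
  "deltas": [
    [0,[0,-10.5,-4],[0,0,0]],
    [0,[0,-21.5,-7.5],[0,0,0]],
    [0,[0,-44.5,-10.5],[0,0,0]],
    [0,[0,-67.5,-9],[0,0,0]],
    [0,[0,-89.5,-2.5],[0,0,0]],
    [0,[0,-110,8],[0,0,0]],
    [0,[0,-128,22],[0,0,0]],
    [0,[0,-143,39.5],[0,0,0]]
  ]
}}

```text
clock: 41.82
tcp_pos: [0.5279, -0.1627, 0.1197]
orientation: [2.279, 2.155, -0.005]
contact_force: [8.7, -2.6, -6.2]
grip_width: 0.0127
```

Run:
```python
from h import *
o,M=where();t=o["tcp_pos"]*1000
import math
# start pose at 2.0: 670.3,-170.2,157.2
for a in (.5,.4,.3,.25,.21):
    w=np.array([670.3,-170.2,157.2])+115*(-np.cos(a)+np.cos(2.0))*np.array([.9986,-.0532,0])+np.array([0,0,115*(np.sin(a)-np.sin(2.0))])
    print(a,(M.T@(w-t)).round(1))
```

```text
41.825 [ 527.9 -162.7  119.7] yaw x 86.8 F [ 8.7 -2.6 -6.2] w 0.0127
0.5 [ 0.2 -6.2 12. ]
0.4 [  0.2 -11.2  22.3]
0.3 [  0.3 -15.2  33.1]
0.25 [  0.3 -16.7  38.6]
0.21 [  0.3 -17.8  43.1]
```

Lower gently to about 0.25 rad and read the force.

>>> {"fn": "play_rows", "kwargs": {
  "deltas": [
    [0,[0,-3,6],[0,0,0]],
    [0,[0,-6,12],[0,0,0]],
    [0,[0,-9,17.5],[0,0,0]],
    [0,[0,-11,22.5],[0,0,0]],
    [0,[0,-13.5,28],[0,0,0]],
    [0,[0,-15,33],[0,0,0]],
    [0,[0,-16.5,38],[0,0,0]],
    [0,[0,-17,40],[0,0,0]]
  ]
}}

```text
clock: 42.82
tcp_pos: [0.5119, -0.1619, 0.0804]
orientation: [2.278, 2.155, -0.003]
contact_force: [-1.2, 2.8, 17.9]
grip_width: 0.0125
```

>>> {"fn": "play_rows", "kwargs": {
  "deltas": [
    [0,[0,0,1],[0,0,0]],
    [0,[0,0,2],[0,0,0]],
    [0,[0,0,2],[0,0,0]]
  ]
}}

```text
clock: 43.2
tcp_pos: [0.5118, -0.162, 0.08]
orientation: [2.278, 2.154, -0.005]
contact_force: [-4.2, 1.5, 18.8]
grip_width: 0.0122
```

>>> {"fn": "play_rows", "kwargs": {
  "deltas": [
    [0,[0,0,-1],[0,0,0]],
    [30,[0,0,-1],[0,0,0]],
    [30,[0,0,-1],[0,0,0]],
    [30,[0,0,-1],[0,0,0]],
    [30,[0,0,-20],[0,0,0]],
    [30,[0,0,-60],[0,0,0]],
    [30,[0,0,-110],[0,0,0]],
    [30,[0,0,-160],[0,0,0]]
  ]
}}

```text
clock: 44.2
tcp_pos: [0.5113, -0.1606, 0.2428]
orientation: [2.277, 2.154, -0.004]
contact_force: [0.7, -0.2, 0.1]
grip_width: 0.03
```

>>> {"fn": "play_rows", "kwargs": {
  "deltas": [
    [30,[40,0,0],[0,0,0]],
    [30,[80,0,0],[0,0,0]],
    [30,[80,0,0],[0,0,0]],
    [30,[80,0,0],[0,0,0]]
  ]
}}

```text
clock: 44.7
tcp_pos: [0.5157, -0.0814, 0.243]
orientation: [2.277, 2.154, -0.004]
contact_force: [-0.4, -0.3, 0.6]
grip_width: 0.0299
```

Run:
```python
from h import *
where();c,p,d=wr("w10");P=cloud(c,d);g=p.astype(int)
m=(g.max(2)<50)&(P[...,2]>.08)&(P[...,2]<.13)
n,l,s,ce=cv2.connectedComponentsWithStats(m.astype(np.uint8))
for i in range(1,n):
    if s[i,4]>300: print(ce[i],s[i],cv2.minAreaRect((P[l==i][:,:2]*1000).astype(np.float32)),np.percentile(P[l==i][:,2],[5,50,95]))
nest(.058)
plates(.051,140,"top")
```

```text
44.7 [515.7 -81.4 243. ] yaw x 86.81 F [-0.4 -0.3  0.6] w 0.0299
[324.19480519 348.85714286] [ 316  291   17  120 1694] ((508.83685302734375, -190.79278564453125), (109.864990234375, 12.816962242126465), 87.09568786621094) [0.0963279  0.10003806 0.10160916]
nest blobs (fixture frame, plane z)
[347. 319.] 956 ((-9.053874015808105, 8.897712707519531), (30.196914672851562, 37.80876541137695), 0.13250498473644257) [[-24.1, -8.6], [5.0, 27.5]] 0.0586
```

View pics/w10.png

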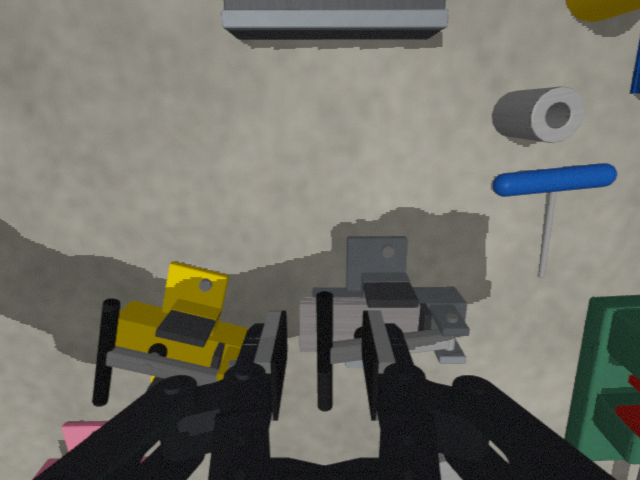

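```bash
python3 -c "
from bench import r
print(r.hand_in())"
```

```text
the job is handed in; nothing more can be done
None
```

I threw the hold-down arm back, moved all three plates that were there (the slab's fourth lane was empty) into the grey nest, and swung the arm back onto the stack. The job is handed in at about 45 s, and no verdict was reported.

**Last checks**
- **Arm:** the cross bar sits at about z = 0.095 m, which puts the joint at about 0.21 rad. That is what three plates should give. The gripper is clear, with the tool force near zero.
- **Stack:** before the arm came over, the top plate measured x ≈ -1 mm and y ≈ 2 mm in the nest, level, with its top at 58.5 mm. Each of the lower two measured within 3 mm of the middle when placed. After clamping, the top height was unchanged, but I could only see part of the stack and could not re-measure x.
- **Slab:** no plates were found on it in the final top view.
- **Bystanders:** none was touched as far as I know. The final picture shows the bush and hex key upright and in place, but I did not measure any of the six.

**What did not go as planned**
- **Plates 2 and 3:** lowering them met early contact of up to 34 N, probably a finger on the plates already stacked. I backed off and let each plate drop the last 4 to 6 mm.
- **Fit to the end stop:** the upper plates are about 3 to 4 mm short of touching it, inside the allowed range.

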